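# Plug the satellite module into the test dock past its sprung dust flap

### The arm

A 6-joint arm with a two-finger parallel gripper is mounted at the origin on the work surface. World frame = base frame: x ahead of the robot, y to its left, z up, the work surface at z = 0. Lengths are in m, angles in rad, forces in N, time in s.
With the tool pointing down it reaches from about 0.275 to 0.875 m from the base axis. Payload 12.5 kg.
Tool frame: the origin (TCP) lies between the finger pads; the fingertips stand 8 mm ahead of it and the grasp point (between the pads) lies 11 mm behind it; y points along the fingers, x is the direction in which the jaws open and shut, and the axes are right-handed (so a half turn about y gives the same grasp; the last joint's range is limited). The gripper opens to 85 mm and grips with 20 to 120 N. Pads are 22 mm wide; open, the fingers measure 114 mm over their backs; the gripper's body (76 mm by 85 mm) begins 54 mm behind the grasp point. The pads swing forward as they close: fully open they stand 13 mm farther back than shut.
Start: joints at [1.195, 0.351, 1.652, -0, 1.139, -0.085], TCP at [0.158, 0.527, 0.239] pointing down, gripper open.
Joint ranges: [-2.75, 2.75], [-0.79, 2.1], [0.01, 2.65], [-1.57, 4.71], [0.07, 3.14], [-2.87, 2.87]. Speed limits (rad/s): [2.22, 2.22, 2.79, 3.14, 3.14, 3.14].

### API

Orientations are given as a rotation vector (axis times angle).
In Python, from station import env, viewer, hand_in gives the robot as it stands.
- The arm moves only by the tool arm_command, never from a script. Its argument "rows" is a list of rows, each a list of 7 numbers: the opening, from 0 (shut) to 1 (fully open), then the shift along the tool's x, y, z in mm, then the turn, a rotation vector about the tool's x, y, z in rad. In form: [[grip, x, y, z, rx, ry, rz], ...]. A call has 1 to 20 rows; each row shifts and turns the commanded pose from where the row before left it, along the tool's axes as they then stand; what a row does not reach is not made up. A row lasts 1/12 s, in which the tool goes at most 41.7 mm and 7.16 degrees, less where a joint would pass 70% of its speed; a pose out of reach is approached as far as the arm can. A call with a gripper value outside its range is refused whole. The fingers move at their own pace and stop on an object; "newtons" is the grip in N (left out, the last holds). Time passes only in rows, so rows that do not move let the fingers close. It gives the time, the measured TCP pose, the force and the opening at its end, in the units of the state.
- env.get_obs(): the state, without advancing time (a new reading comes with each control period).
- viewer.read_camera(name): name is "scene" or "top" or "wrist"; returns the picture (480x640x3 uint8, red, green, blue); there is no depth.
- viewer.camera_params(name): a dict with "mtx" (3x3 intrinsics, pixels), "R" (3x3) and "t" (3): a world point X has camera coordinates R X + t. Camera axes: x right, y down, z forward; pixel columns grow to the right and rows downward; lengths in m; the calibration is good to about 2 mm. A picture is of the moment at which its call begins: read the wrist's pose just before it. camera_params takes no time and is no camera call; for the wrist camera it gives the pose at the moment of the call.
- hand_in(): hands the job in, once; it reports no verdict.
The state is a dict: "time": time; "q": joint angles; "qvel": joint speeds; "joint_efforts": joint torques, N m; "tcp_pos": TCP position; "eef_rot": TCP orientation; "wrist_force": force on the tool from outside, world axes, zero at the start; "moment": the same for the moment, N m; "width": opening from 0.0 (shut) to 1.0 (fully open).
Only numpy, scipy, OpenCV 4.12 (cv2) and the standard library are available. Lean on these libraries where they do the work, as an engineer would, in place of code of your own. Each camera call takes 0.05 s, during which the arm holds its last target. There are 200 camera calls.

### The job

Take the blue module with the green grip out of its wooden stand, push the test dock's orange sprung flap down with the module's foot and, holding the flap open with it, slide the module upright down the slot until the connector inside is pushed fully home, then let go. Each dock's connector sits at a different depth, so feel for it, and be gentle: never press on it with more than 25 N, and do not jam the module hard against the dock. Leave the red spare module and the other things on the bench where they are.

Things in the scene. Friction and masses are not known exactly. Their poses are not given: they have to be found in the camera images.
- module: Blue circuit module in a black frame, 0.14 to 0.28 kg, upright in a stand, foot 8 mm above the bench. Origin at the centre of its underside (foot), z up, x through its thickness, y across its width. Lower part 16 (x) x 60 (y) x 98 (z) mm; above it a green grip block 24 (x) x 36 (y) x 34 (z) mm, 98 to 132 mm above the foot. Fits the dock either way round.
- module_grip (a point): Centre of the module's green grip block, 115 mm above the foot; axes as the module's. Pinch it here from above across its 24 mm thickness (along module x): the block then stays above the dock's top (by 13 mm or more) when the module is home.
- spare: Red spare module with a white grip, of the same size and axes as the blue one, standing in the other stand. Leave alone.
- stand_a: Fixed wooden stand, 60 (x) x 100 (y) x 30 (z) mm, origin at the centre of its underside. Slot in its top 21 (x) x 65 (y) mm, 22 mm deep, in which the blue module stands with its axes along the stand's.
- stand_b: The same kind of stand, holding the red spare module.
- dock: Fixed grey test dock, 130 (y) x 112 (z) mm, x from -45 to +55. Origin on the bench below the slot's centre, x through the slot's thickness, y along it. The slot goes straight down: mouth x -13 to +24, y 72 mm wide; 12 mm down it has narrowed to x = -10 and 64 mm in y; from 36 to 50 mm down a slope on the +x side narrows it to x = +10 (20 mm, for the module's 16).
- slot (a point): Centre of the guided slot at the level of the dock's top (112 mm above the bench); axes as the dock's. The module goes down with its foot centred on this point and its thickness (x) along this x.
- flap (a joint): Orange sprung flap, 34 (x) x 60 (y) mm, 4 mm below the dock's top, hinged at the slot's +x side (x = +24); its free edge (x = -9.5) swings down into the slot. 0 rad shut, up to 1.35; about 1.0 with the module past it. Takes 3 to 10 N to push down; once the foot is past (35 mm below the top) it presses the module toward -x with about 6 N, and friction keeps the module from sinking.
- connector (a joint): Brass floating connector deep in the slot. In m: 0 free, grows as it is pushed down, 0.008 on its stop; fully home from 0.006. Free, its top lies 56 to 74 mm below the dock's top, different each time. It yields at about 6 N and stays where it is pushed; on its stop it stands firm to 10 N, then gives only 1 mm per 5 N. More than 25 N breaks it.
- spool: Blue solder spool, 60 mm across, 40 mm high, standing on the bench; origin under its centre. Leave alone.
- tin: Flat round metal tin, 64 mm across, 30 mm high; origin under its centre. Leave alone.
- meter: Grey multimeter lying on its back, 150 x 85 x 45 mm; origin under its centre. Leave alone.
Mind the look-alikes: they are no part of the job. Leave any yellow look-alike of the module alone.

How it is judged:
By the outcome, as a careful person would: the job done as asked, in the order asked, and still so for the second after the job is handed in, with the robot touching nothing.
It also fails if it takes over 64 s, if anything falls off the work surface, if the arm or the gripper's body presses on something with over 40 N, if the wrist force passes 120 N, or if a joint passes its speed limit or range.

## Working session

There is one attempt and no reset: what is moved stays moved. The work goes in short steps, Python scripts to look and compute and a tool call to move; the robot and the scene stay as the last step left them, time stands still between calls to the robot, and variables do not carry over. Pictures are saved under pics/ and viewed, about 8 in all and at most 12, crops included, and the job is handed in when it is done.

Besides the shell and the picture viewer there is one more tool, called after "Request:" as a command line: name --pt "numbers of a row" for each row, then --argument value for the rest. arm_command: Moves the arm, as the interface text tells. Its arguments: {"type":"object","properties":{"rows":{"type":"array"},"newtons":{"type":"number"}},"required":["rows"]}

```bash
mkdir -p pics; ls
python3 - <<'E'
from station import env, viewer
import cv2
for n in("scene","top"):
    cv2.imwrite(f"pics/{n}0.png",viewer.read_camera(n)[:,:,::-1])
    p=viewer.camera_params(n); print(n,p["mtx"].tolist(),p["R"].round(3).tolist(),p["t"].round(3).tolist())
o=env.get_obs();print(o)
E
```

```text
pics
scene [[576.1075406514608, 0.0, 318.9102759157948], [0.0, 576.1075406514608, 242.03319937067639], [0.0, 0.0, 1.0]] [[0.255, 0.967, -0.023], [0.625, -0.183, -0.758], [-0.737, 0.18, -0.651]] [-0.117, -0.306, 1.623]
top [[457.0692899787836, 0.0, 310.66852699213297], [0.0, 457.0692899787836, 244.77655033464157], [0.0, 0.0, 1.0]] [[-0.03, -1.0, 0.004], [-0.995, 0.03, -0.096], [0.095, -0.007, -0.995]] [-0.012, 0.607, 1.004]
{'time': 0.1, 'q': array([ 1.19540044e+00,  3.51161932e-01,  1.65238505e+00,  7.94921813e-06,
        1.13911171e+00, -8.45604635e-02]), 'qvel': array([-0.00020731, -0.00093046, -0.001338  ,  0.00071773,  0.00051471,
        0.00010467]), 'joint_efforts': array([-3.21817142e-04, -5.06832004e+01, -2.91871905e+01, -1.66907198e-04,
        2.70152690e-03,  2.92112668e-05]), 'tcp_pos': array([0.15755492, 0.52663264, 0.23881396]), 'eef_rot': array([-1.33343204, -0.99165487,  0.99316647]), 'wrist_force': array([-0.27991101,  0.01326826, -0.85707458]), 'moment': array([-0.01583207,  0.00978724, -0.04476774]), 'width': 0.998443666984929}
```

View pics/scene0.png

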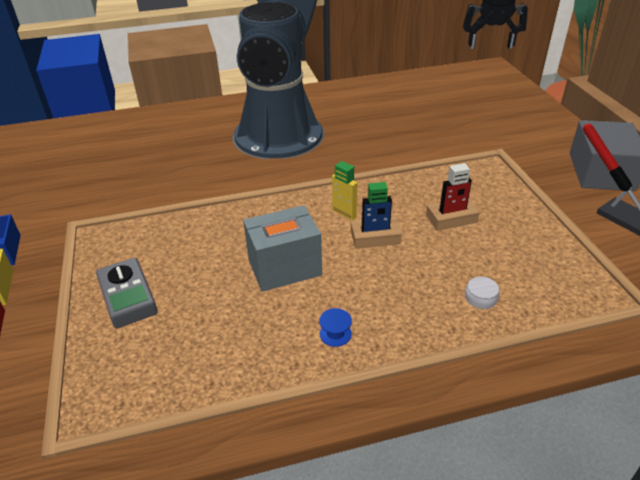

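View pics/top0.png

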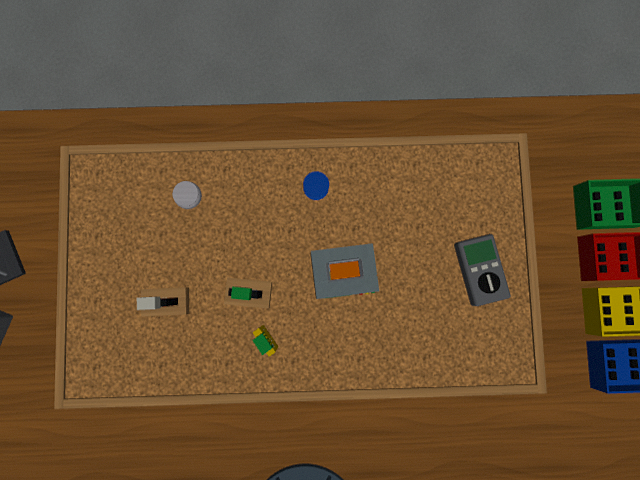

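The scene shows the blue/green module at (378,205), the red one to its right, the yellow look-alike to its left and the grey dock at (285,245). In the top view the green grip is at (241,293), the dock at (344,270) and the yellow module at (264,342). I'll enlarge both.

Run:
```python
import cv2
a=cv2.imread("pics/top0.png")[235:365,220:390]
cv2.imwrite("pics/top0c.png",cv2.resize(a,None,fx=4.6,fy=4.6,interpolation=cv2.INTER_CUBIC))
a=cv2.imread("pics/scene0.png")[155:295,235:425]
cv2.imwrite("pics/scene0c.png",cv2.resize(a,None,fx=4.2,fy=4.2,interpolation=cv2.INTER_CUBIC))
```

```text
(no output)
```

View pics/top0c.png

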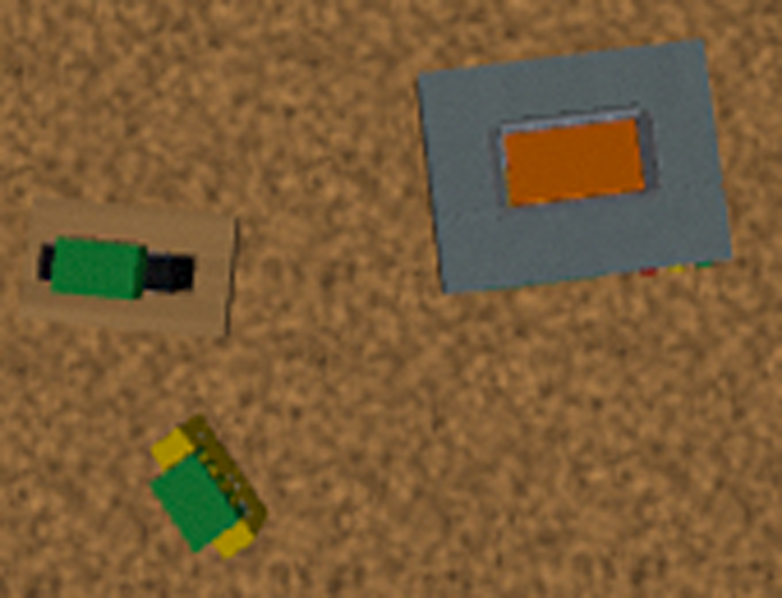

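View pics/scene0c.png

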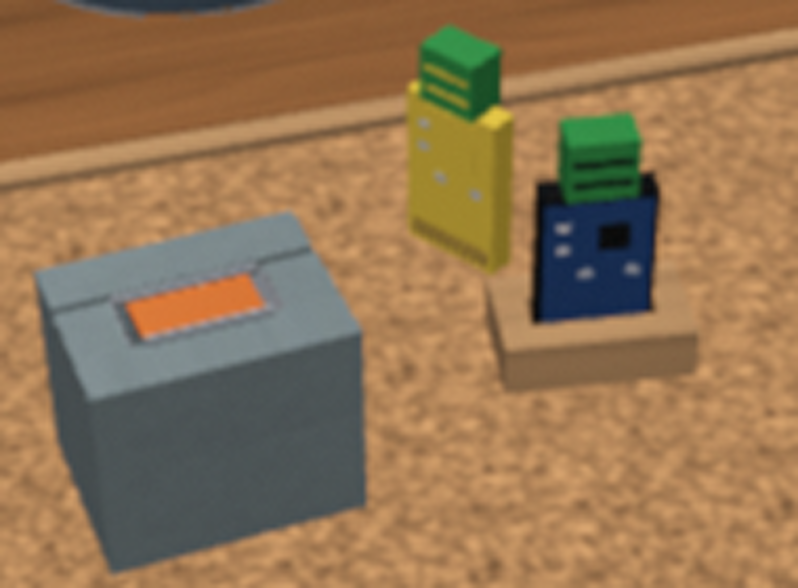

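```bash
cat > h.py <<'E'
import numpy as np
from scipy.optimize import least_squares
from scipy.spatial.transform import Rotation as Rn
from station import env, viewer
def proj(p,X):
    c=np.asarray(X)@p["R"].T+p["t"]; u=c@p["mtx"].T; return u[:,:2]/u[:,2:]
def ray(p,uv,z):
    d=p["R"].T@np.linalg.solve(p["mtx"],[*uv,1]); C=-p["R"].T@p["t"]
    return C+d*(z-C[2])/d[2]
def fit(obs,x0):
    """obs: list of (params, local pts Nx3, pix Nx2); pose x,y,yaw"""
    def f(v):
        R=Rn.from_euler('z',v[2]).as_matrix()
        return np.concatenate([(proj(p,np.array(L)@R.T+[v[0],v[1],0])-q).ravel() for p,L,q in obs])
    s=least_squares(f,x0,loss='soft_l1'); return s.x,f(s.x).reshape(-1,2)
E
python3 - <<'E'
from h import *
T=viewer.camera_params("top");S=viewer.camera_params("scene")
t=lambda a:np.array(a)/4.6+[220-.4,235-.4]
s=lambda a:np.array(a)/4.2+[235-.4,155-.4]
# dock hyp: +x toward robot => world yaw ~ pi ; footprint x -45..55
def box(x0,x1,y,z): return [[x0,-y,z],[x0,y,z],[x1,y,z],[x1,-y,z]]
# order: far-left(+y world) ,far-right, near-right, near-left  ; local frame with +x toward robot: far=-x; world left(+y) = local -y
D=[[-.045,-.065,.112],[-.045,.065,.112],[.055,.065,.112],[.055,-.065,.112]]
td=t([(418,75),(703,40),(731,258),(443,293)])
# scene: image right = world +y ; image bottom = far
sd=s([(361,333),(93,400),(37,272),(293,212)])
for o in([(T,D,td)],[(S,D,sd)],[(T,D,td),(S,D,sd)]):
    v,r=fit(o,[.45,-.09,np.pi]);print("dock",v.round(4),r.round(1).tolist())
v0=v
# grip top face corners: far-left, far-right, near-right, near-left (world +x,+y ...), z .140
G=[[.012,.018,.140],[.012,-.018,.140],[-.012,-.018,.140],[-.012,.018,.140]]
tg=t([(57,237),(147,246),(140,300),(51,293)])
sg=s([(640,139),(563,146),(560,120),(633,115)])
M=[[.008,.03,.106],[.008,-.03,.106]];sm=s([(657,193),(535,205)])
St=[[.03,-.05,.03],[-.03,-.05,.03]];tst=t([(236,217),(228,335)])
Ss=[[.03,-.05,.03],[.03,.05,.03]];ss=s([(503,348),(697,330)])
for o in([(T,G,tg),(T,St,tst)],[(S,G,sg),(S,M,sm),(S,Ss,ss)],[(T,G,tg),(T,St,tst),(S,G,sg),(S,M,sm),(S,Ss,ss)]):
    v,r=fit(o,[.4,.13,0]);print("mod",v.round(4),r.round(1).tolist())
o=env.get_obs();print(Rn.from_rotvec(o["eef_rot"]).as_matrix().round(2).tolist())
# yellow
print([ray(T,t([q])[0],.132).round(3) for q in[(190,455),(152,487),(195,552),(240,517)]])
E
```

```text
dock [ 0.5476 -0.0974  3.2296] [[-0.2, -0.5], [-0.1, -0.2], [0.2, 0.4], [0.1, 0.3]]
dock [ 0.5521 -0.0969  3.2325] [[0.9, -0.1], [-0.5, 0.3], [-0.4, -0.1], [0.2, -0.3]]
dock [ 0.549  -0.097   3.2299] [[-0.4, -1.1], [-0.3, -0.9], [0.0, -0.3], [-0.1, -0.3], [0.3, -1.0], [-1.0, -0.8], [-0.7, -1.1], [-0.1, -1.2]]
mod [ 0.5032  0.1125 -0.1137] [[0.4, 0.2], [-1.2, -0.3], [-0.8, 0.1], [0.5, 0.1], [0.7, -0.7], [0.0, 0.6]]
mod [ 0.5068  0.113  -0.1577] [[-0.1, 0.5], [0.7, 0.2], [-0.5, -0.3], [-0.7, -0.5], [0.3, -0.5], [0.7, -1.1], [-0.3, 0.5], [-0.1, 0.9]]
mod [ 0.5045  0.1129 -0.134 ] [[0.3, -0.6], [-1.3, -0.7], [-1.2, -0.4], [0.2, -0.8], [0.7, -0.8], [-0.5, 0.4], [-0.4, -0.2], [0.5, -0.3], [-1.0, -0.8], [-1.2, -1.2], [-0.1, -1.3], [0.5, -1.5], [-0.2, 0.2], [-0.3, -0.1]]
[[0.29, -0.0, -0.96], [0.96, -0.0, 0.29], [-0.0, -1.0, 0.0]]
[array([0.422, 0.075, 0.132]), array([0.409, 0.092, 0.132]), array([0.38 , 0.074, 0.132]), array([0.395, 0.054, 0.132])]
```

Request:
arm_command --pt "0.6 0 0 0 0 0.1178 0" --pt "0.6 0 0 0 0 0.1178 0" --pt "0.6 0 0 0 0 0.1178 0" --pt "0.6 0 0 0 0 0.1178 0" --pt "0.6 0 0 0 0 0.1178 0" --pt "0.6 0 0 0 0 0.1178 0" --pt "0.6 0 0 0 0 0.1178 0" --pt "0.6 0 0 0 0 0.1178 0" --pt "0.6 0 0 0 0 0.1178 0" --pt "0.6 0 0 0 0 0.1178 0" --pt "0.6 0 0 0 0 0.1178 0" --pt "0.6 0 0 0 0 0.1178 0" --newtons 50

```text
time: 1.1
tcp_pos: [0.1576, 0.5267, 0.2389]
eef_rot: [-1.569, 0.11, -0.109]
wrist_force: [-0.1, -0.3, -0.3]
width: 0.598
```

Request:
arm_command --pt "0.6 20 -2 -18 0 0 0" --pt "0.6 20 -2 -18 0 0 0" --pt "0.6 20 -2 -18 0 0 0" --pt "0.6 20 -2 -18 0 0 0" --pt "0.6 20 -2 -18 0 0 0" --pt "0.6 20 -2 -18 0 0 0" --pt "0.6 20 -2 -18 0 0 0" --pt "0.6 20 -2 -18 0 0 0" --pt "0.6 20 -2 -18 0 0 0" --pt "0.6 20 -2 -18 0 0 0" --pt "0.6 20 -2 -18 0 0 0" --pt "0.6 20 -2 -18 0 0 0" --pt "0.6 20 -2 -18 0 0 0" --pt "0.6 20 -2 -18 0 0 0" --pt "0.6 20 -2 -18 0 0 0" --pt "0.6 20 -2 -18 0 0 0" --pt "0.6 20 -2 -18 0 0 0" --pt "0.6 20 -2 -18 0 0 0" --pt "0.6 20 -2 -18 0 0 0" --pt "0.6 0 0 0 0 0 0"

```text
time: 2.77
tcp_pos: [0.4909, 0.1345, 0.2773]
eef_rot: [-1.569, 0.106, -0.108]
wrist_force: [0.2, -0.5, 0.6]
width: 0.6
```

Run:
```python
from h import *
import cv2
o=env.get_obs();p=viewer.camera_params("wrist");print(o['time'],o['tcp_pos'],Rn.from_rotvec(o["eef_rot"]).as_matrix().round(3).tolist(),o['width'],o['q'])
R=Rn.from_rotvec(o["eef_rot"]).as_matrix();print("cam in tool",R.T@(-p["R"].T@p["t"]-o['tcp_pos']),(R.T@p["R"].T).round(2).tolist())
np.savez("pics/w1.npz",**p)
cv2.imwrite("pics/w1.png",viewer.read_camera("wrist")[:,:,::-1])
```

```text
2.7667 [0.49090886 0.13450903 0.27727873] [[0.991, 0.001, 0.136], [-0.136, -0.001, 0.991], [0.001, -1.0, -0.001]] 0.5998977658658705 [ 1.76394161e-01  2.36724240e-01  1.70908618e+00 -9.34173599e-04
  1.19520777e+00  3.12929981e-01]
cam in tool [ 9.94005127e-05 -1.35628339e-01  8.46408367e-02] [[1.0, 0.0, -0.0], [0.0, -0.33, 0.94], [0.0, -0.94, -0.33]]
```

View pics/w1.png

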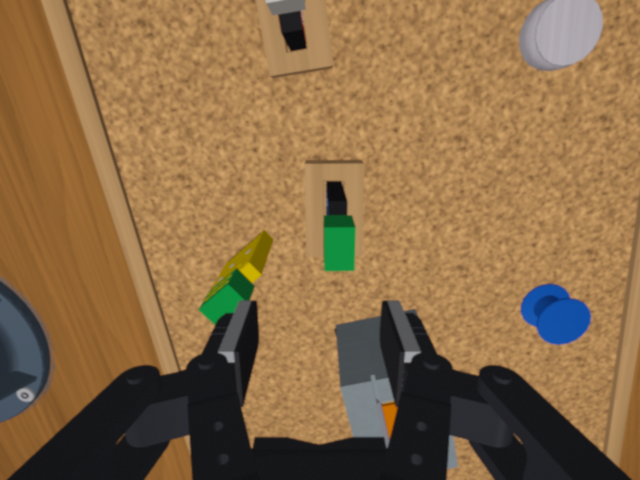

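The wrist view shows the green grip top face with corners (324,227), (353,227), (353,270) and (324,270). Its edges are vertical in the image, so the yaw matches. The yellow module is clear of the fingers.

Run:
```python
from h import *
p=dict(np.load("pics/w1.npz"))
G=[[-.012,.018,.140],[.012,.018,.140],[.012,-.018,.140],[-.012,-.018,.140]]
v,r=fit([(p,G,np.array([(324,227),(353.3,227),(353.3,270),(324,270)]))],[.504,.113,-.13]);print(v,r.round(1).tolist())
o=env.get_obs();R=Rn.from_rotvec(o["eef_rot"]).as_matrix()
print("shift tool mm",R.T@(np.array([v[0],v[1],.113])-o['tcp_pos'])*1000)
```

```text
[ 0.50354129  0.11326533 -0.12704301] [[-1.0, -0.2], [1.5, -0.5], [0.5, 0.3], [-0.7, 0.5]]
shift tool mm [ 16.89394492 163.99336149 -20.45849875]
```

Request:
arm_command --pt "0.6 8.6 0 -10.3 0 -0.004 0" --pt "0.6 8.6 0 -10.3 0 -0.004 0" --pt "0.6 0 0 0 0 0 0" --pt "0.6 0 14 0 0 0 0" --pt "0.6 0 15 0 0 0 0" --pt "0.6 0 15 0 0 0 0" --pt "0.6 0 15 0 0 0 0" --pt "0.6 0 15 0 0 0 0" --pt "0.6 0 15 0 0 0 0" --pt "0.6 0 15 0 0 0 0" --pt "0.6 0 15 0 0 0 0" --pt "0.6 0 15 0 0 0 0" --pt "0.6 0 15 0 0 0 0" --pt "0.6 0 15 0 0 0 0" --pt "0.6 0 0 0 0 0 0"

```text
time: 4.07
tcp_pos: [0.501, 0.1153, 0.1109]
eef_rot: [-1.569, 0.102, -0.095]
wrist_force: [-0.6, 0.4, -0.4]
width: 0.599
```

Request:
arm_command --pt "0.1 0 0 0 0 0 0" --pt "0.1 0 0 0 0 0 0" --pt "0.1 0 0 0 0 0 0" --pt "0.1 0 0 0 0 0 0" --pt "0.1 0 0 0 0 0 0" --pt "0.1 0 0 0 0 0 0" --pt "0.1 0 0 0 0 0 0" --pt "0.1 0 0 0 0 0 0" --newtons 60

```text
time: 4.73
tcp_pos: [0.5036, 0.1149, 0.1143]
eef_rot: [-1.568, 0.097, -0.1]
wrist_force: [0.2, 2.1, 7.0]
width: 0.275
```

Request:
arm_command --pt "0.1 0 -3 0 0 0 0" --pt "0.1 0 -5 0 0 0 0" --pt "0.1 0 -8 0 0 0 0" --pt "0.1 0 -10 0 0 0 0" --pt "0.1 0 -14 0 0 0 0" --pt "0.1 0 -20 0 0 0 0" --pt "0.1 0 -20 0 0 0 0" --pt "0.1 0 -20 0 0 0 0" --pt "0.1 0 -20 0 0 0 0" --pt "0.1 0 -20 0 0 0 0" --pt "0.1 0 -20 0 0 0 0" --pt "0.1 0 -10 0 0 0 0" --pt "0.1 0 0 0 0 0 0"

```text
time: 5.82
tcp_pos: [0.5038, 0.1147, 0.2859]
eef_rot: [-1.568, 0.095, -0.102]
wrist_force: [-0.7, -0.2, -0.8]
width: 0.273
```

Run:
```python
from h import *
o=env.get_obs();R=Rn.from_rotvec(o["eef_rot"]).as_matrix();print(o['tcp_pos'],R.round(3).tolist(),o['wrist_force'],o['width'])
print(R.T@(np.array([.549,-.097,.285])-o['tcp_pos'])*1000)
```

```text
[0.50377441 0.11473924 0.2858771 ] [[0.992, 0.004, 0.125], [-0.125, 0.001, 0.992], [0.004, -1.0, 0.001]] [-0.74017588 -0.21166159 -0.76722883] 0.2728052039846541
[  71.39224294    0.95308202 -204.40613302]
```

Request:
arm_command --pt "0.1 0 0 0 0 -0.0713 0" --pt "0.1 0 0 0 0 -0.0713 0" --pt "0.1 0 0 0 0 -0.0713 0" --pt "0.1 2 0 -15 0 0 0" --pt "0.1 2 0 -20 0 0 0" --pt "0.1 2 0 -25 0 0 0" --pt "0.1 2 0 -25 0 0 0" --pt "0.1 2 0 -25 0 0 0" --pt "0.1 2 0 -25 0 0 0" --pt "0.1 2 0 -25 0 0 0" --pt "0.1 2 0 -25 0 0 0" --pt "0.1 2 0 -25 0 0 0" --pt "0.1 2 0 -25 0 0 0" --pt "0.1 2 0 -25 0 0 0" --pt "0.1 2 0 -20 0 0 0" --pt "0.1 2 0 -15 0 0 0" --pt "0.1 0 0 0 0 0 0" --pt "0.1 0 0 0 0 0 0" --pt "0.1 0 0 0 0 0 0"

```text
time: 7.4
tcp_pos: [0.5548, -0.1761, 0.2828]
eef_rot: [-1.569, -0.069, 0.07]
wrist_force: [-0.2, 0.7, -1.7]
width: 0.267
```

Run:
```python
from h import *
import cv2
o=env.get_obs();p=viewer.camera_params("wrist");R=Rn.from_rotvec(o["eef_rot"]).as_matrix();print(o['tcp_pos'],R.round(3).tolist(),o['wrist_force'],o['width'])
np.savez("pics/w2.npz",**p)
im=viewer.read_camera("wrist")[:,:,::-1]
cv2.imwrite("pics/w2.png",im)
a=im[60:360,150:550]
cv2.imwrite("pics/w2c.png",cv2.resize(a,None,fx=2,fy=2,interpolation=cv2.INTER_CUBIC))
```

```text
[ 0.55477468 -0.17613444  0.28280695] [[0.996, -0.001, -0.089], [0.089, 0.001, 0.996], [-0.001, -1.0, 0.001]] [-0.16142699  0.69399129 -1.69970735] 0.266712647006296
```

View pics/w2c.png

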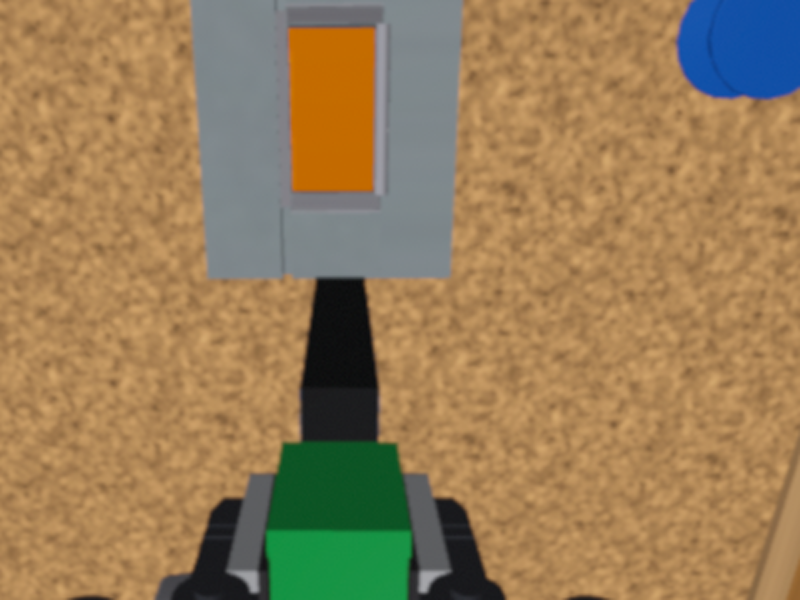

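The crop shows the module held upright in the fingers. The dock's flap is orange at (290-376, 27-192), with a grey strip on its left and a brighter one on its right. Which side is the hinge isn't certain yet, so I'll zoom in and measure a profile across it.

Run:
```python
from h import *
import cv2
im=cv2.imread("pics/w2.png");p=dict(np.load("pics/w2.npz"))
cv2.imwrite("pics/w2d.png",cv2.resize(im[55:205,235:390],None,fx=5,fy=4,interpolation=cv2.INTER_NEAREST)[:600])
for u in range(286,348):
  if u<298 or u>334:print(u,im[105:120,u].mean(0).round().astype(int)[::-1],end=' ')
# corners near: full px
c=lambda a:(a[0]/2+150-.25,a[1]/2+60-.25)
for n,q in dict(nl=(207,278),nr=(450,276),L=(281,110),fl=(290,110),fr=(376,110),R=(386,110),dl=(199,110),dr=(457,110)).items():
    X=ray(p,c(q),.112);print(n,X.round(4))
d=np.array([np.cos(.0883),np.sin(.0883)]);n=np.array([-d[1],d[0]])
for k,q in dict(dl=(199,110),L=(281,110),fl=(290,110),fr=(376,110),R=(386,110),dr=(457,110)).items():
    X=ray(p,c(q),.112 if k[0]!='f' else .108)[:2]-[.549,-.097];print(k,(X@d*1000).round(1),(X@n*1000).round(1))
```

```text
286 [125 133 137] 287 [124 132 136] 288 [124 130 134] 289 [126 128 134] 290 [129 129 135] 291 [129 129 135] 292 [129 129 135] 293 [129 126 130] 294 [145 117 108] 295 [181 113  61] 296 [197 112   0] 297 [196 108   0] 335 [193 107   0] 336 [182 109  49] 337 [158 119 106] 338 [148 139 144] 339 [154 153 161] 340 [156 155 164] 341 [150 150 158] 342 [137 137 144] 343 [122 123 129] 344 [118 123 127] 345 [123 131 134] 346 [126 135 139] 347 [126 136 139] nl [ 0.4995 -0.1686  0.112 ]
nr [ 0.5993 -0.1588  0.112 ]
L [ 0.5257 -0.0999  0.112 ]
fl [ 0.5292 -0.0996  0.112 ]
fr [ 0.5621 -0.0967  0.112 ]
R [ 0.5659 -0.0964  0.112 ]
dl [ 0.4943 -0.1027  0.112 ]
dr [ 0.5931 -0.0939  0.112 ]
dl -55.0 -0.9
L -23.5 -0.9
fl -20.2 -1.0
fr 13.3 -0.9
R 16.9 -0.9
dr 44.2 -0.8
```

View pics/w2d.png

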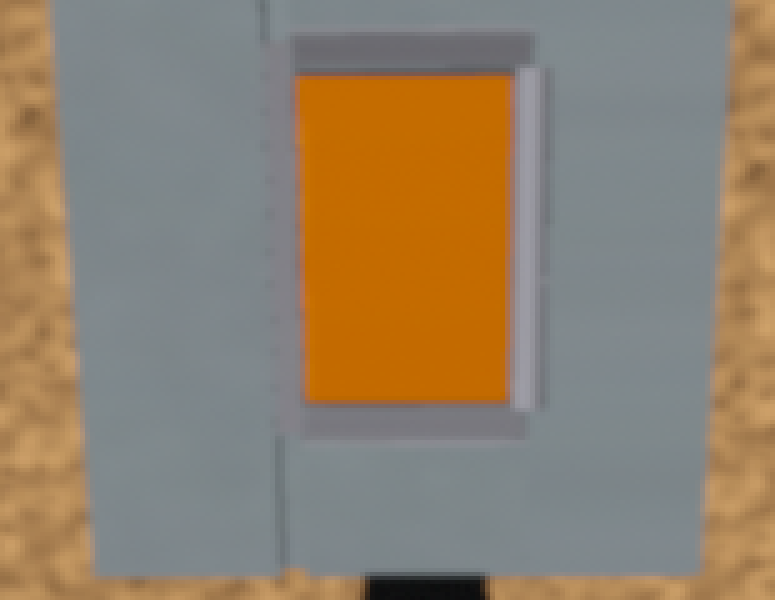

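The zoom settles it. The bright strip runs only the flap's length, so it is the hinge rod, on the side away from the robot. The left strip is the chamfer, which puts dock +x away from the robot, and the measured edges at −13.5, −10.2, 23.3, −45 and 54 match that. Next I'll refine the dock pose and the module's pose in the hand.

Run:
```python
from h import *
p=dict(np.load("pics/w2.npz"))
d=lambda a:np.array([(x/5+235-.4,y/4+55-.4) for x,y in a])
c=lambda a:np.array(a)/2+[150-.25,60-.25]
# dock, +x away: image left = -x, image bottom = -y
L=[[-.045,-.065,.112],[.055,-.065,.112],[-.0095,-.03,.108],[.024-.0005,-.03,.108],[-.0095,.03,.108],[.0235,.03,.108],[-.013,-.036,.112],[-.013,.036,.112]]
q=d([(96,576),(701,575),(303,403),(511,403),(297,75),(515,75),(282,438),(268,34)])
v,r=fit([(p,L,q)],[.539,-.098,.088]);print("dock wrist",v.round(4),r.round(1).tolist())
# module in tool frame
o=env.get_obs();R=Rn.from_rotvec(o["eef_rot"]).as_matrix();print(o['tcp_pos'])
# module frame from tool: x=tool x, y=tool z(up to sign), z=-tool y
B=np.c_[[1,0,0],[0,0,1],[0,-1,0]].astype(float)
P=np.array([[-.008,.03,.0],[.008,.03,0],[-.008,.03,.098],[.008,.03,.098],[-.012,.018,.132],[.012,.018,.132],[-.012,.018,.098],[.012,.018,.098]])
Q=c([(316,279),(365,279),(302,388),(378,388),(267,530),(412,530),(283,443),(397,443)])
def f(w,full=True):
    X=(P-[0,0,.106])@Rn.from_euler('xy',w[3:]).as_matrix().T+w[:3]
    return (proj(p,o['tcp_pos']+X@(R@B).T)-Q).ravel()
for k in(5,):
    s=least_squares(f,[0]*5,loss='soft_l1');print("mod in tool [x,y(toolz),up mm; tilt x,y]",(s.x[:3]*1000).round(1),s.x[3:].round(3),f(s.x).reshape(-1,2).round(1).tolist())
s=least_squares(lambda w:f([*w,0,0]),[0]*3,loss='soft_l1');print((s.x*1000).round(1),f([*s.x,0,0]).reshape(-1,2).round(1).tolist())
```

```text
dock wrist [ 0.5384 -0.0996  0.0931] [[-0.3, 0.0], [-0.2, -0.2], [0.5, -0.5], [-0.1, -0.7], [-0.2, 0.6], [-0.0, 0.3], [0.2, -1.1], [0.3, 1.6]]
[ 0.55481498 -0.17596604  0.28301456]
mod in tool [x,y(toolz),up mm; tilt x,y] [ 0.3 -2.5 -0.3] [-0.004 -0.003] [[-0.0, 0.1], [0.0, 0.1], [-0.6, 0.3], [0.6, 0.3], [0.2, -0.0], [-0.2, 0.1], [-0.3, -0.5], [0.2, -0.4]]
[ 0.4 -2.9 -1.2] [[-0.4, -0.3], [-0.5, -0.3], [-0.5, 0.5], [0.5, 0.5], [0.8, 0.1], [-0.2, 0.1], [-0.1, -0.5], [0.0, -0.4]]
```

Request:
arm_command --pt "0.1 -1.2 0 10 0 0 0" --pt "0.1 -1.2 0 10 0 0 0" --pt "0.1 -1.2 0 10 0 0 0" --pt "0.1 -1.2 0 10 0 0 0" --pt "0.1 -1.2 0 10 0 0 0" --pt "0.1 -1.2 0 10 0 0 0" --pt "0.1 -1.2 0 10 0 0 0" --pt "0.1 -1.4 0 10.4 0 -0.002 0" --pt "0.1 0 9 0 0 0 0" --pt "0.1 0 9 0 0 0 0" --pt "0.1 0 9 0 0 0 0" --pt "0.1 0 9 0 0 0 0" --pt "0.1 0 9 0 0 0 0" --pt "0.1 0 9 0 0 0 0" --pt "0.1 0 0 0 0 0 0" --pt "0.1 0 0 0 0 0 0" --pt "0.1 0 0 0 0 0 0" --newtons 70

```text
time: 8.87
tcp_pos: [0.5383, -0.0978, 0.2295]
eef_rot: [-1.57, -0.071, 0.07]
wrist_force: [-0.1, -0.2, -1.3]
width: 0.271
```

```bash
cat > st.py <<'E'
from h import *
o=env.get_obs();R=Rn.from_rotvec(o["eef_rot"]).as_matrix();t=o['tcp_pos']
print(o['time'],t.round(4),"foot",round(t[2]-.1065,4),"err tool mm",(R.T@(np.array([.5379,-.0968,t[2]])-t)*1000).round(1),"F",o['wrist_force'].round(1),"M",o['moment'].round(2),"w",round(o['width'],3),"x",R[:,0].round(3),"down",R[:,1].round(4))
E
python3 st.py
python3 - <<'E'
from h import *
import cv2
im=viewer.read_camera("wrist")[:,:,::-1]
cv2.imwrite("pics/w3.png",cv2.resize(im[130:380,200:460],None,fx=2.3,fy=2.3,interpolation=cv2.INTER_CUBIC))
E
```

```text
8.8667 [ 0.5383 -0.0978  0.2295] foot 0.123 err tool mm [-0.3 -0.   1.1] F [-0.1 -0.2 -1.3] M [-0.01  0.01  0.07] w 0.271 x [0.996 0.09  0.   ] down [ 4.e-04 -1.e-04 -1.e+00]
```

View pics/w3.png

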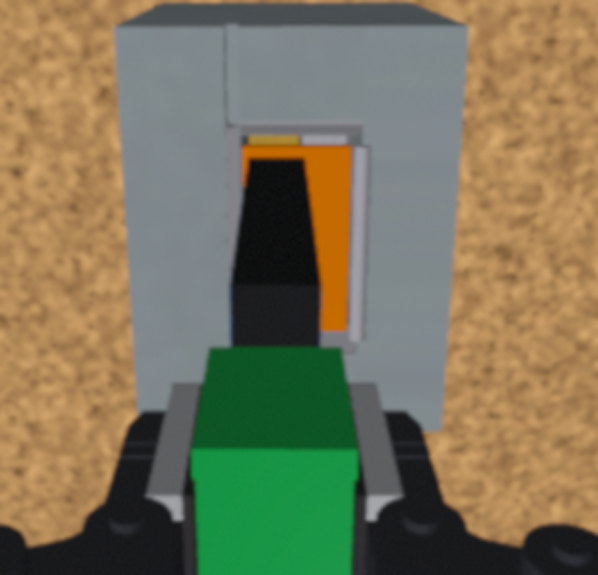

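The foot sits over the flap's free-edge side, as planned. I'm correcting about 1 mm and pushing the flap down.

Request:
arm_command --pt "0.1 -0.3 0 1.1 0 0 0" --pt "0.1 0 2 0 0 0 0" --pt "0.1 0 3 0 0 0 0" --pt "0.1 0 3 0 0 0 0" --pt "0.1 0 3 0 0 0 0" --pt "0.1 0 3 0 0 0 0" --pt "0.1 0 3 0 0 0 0" --pt "0.1 0 3 0 0 0 0" --pt "0.1 0 0 0 0 0 0"

```text
time: 9.67
tcp_pos: [0.538, -0.0966, 0.2092]
eef_rot: [-1.57, -0.071, 0.07]
wrist_force: [-0.2, -0.1, 4.0]
width: 0.27
```

```bash
python3 st.py
```

```text
9.6667 [ 0.538  -0.0966  0.2092] foot 0.1027 err tool mm [-0.1 -0.  -0.2] F [-0.2 -0.1  4. ] M [0.05 0.02 0.03] w 0.27 x [0.996 0.09  0.001] down [ 7.e-04 -0.e+00 -1.e+00]
```

Request:
arm_command --pt "0.1 0 3 0 0 0 0" --pt "0.1 0 3 0 0 0 0" --pt "0.1 0 3 0 0 0 0" --pt "0.1 0 3 0 0 0 0" --pt "0.1 0 0 0 0 0 0"

```text
time: 10.08
tcp_pos: [0.5374, -0.0967, 0.197]
eef_rot: [-1.57, -0.07, 0.072]
wrist_force: [-3.3, -0.9, 3.1]
width: 0.268
```

Request:
arm_command --pt "0.1 0 2.5 0 0 0 0" --pt "0.1 0 2.5 0 0 0 0" --pt "0.1 0 2.5 0 0 0 0" --pt "0.1 0 2.5 0 0 0 0" --pt "0.1 0 0 0 0 0 0"

```text
time: 10.5
tcp_pos: [0.5371, -0.0965, 0.1864]
eef_rot: [-1.569, -0.069, 0.073]
wrist_force: [-3.5, -1.3, 1.5]
width: 0.27
```

```bash
python3 st.py
```

```text
10.5 [ 0.5371 -0.0965  0.1864] foot 0.0799 err tool mm [ 0.8 -0.  -0.3] F [-3.5 -1.3  1.5] M [-0.17  0.98  0.07] w 0.27 x [ 0.996  0.09  -0.002] down [-2.e-03  3.e-04 -1.e+00]
```

Request:
arm_command --pt "0.1 0.3 2 0 0 0 0" --pt "0.1 0 2 0 0 0 0" --pt "0.1 0 2 0 0 0 0" --pt "0.1 0 2 0 0 0 0" --pt "0.1 0 0 0 0 0 0"

```text
time: 10.92
tcp_pos: [0.5376, -0.0965, 0.1786]
eef_rot: [-1.569, -0.07, 0.072]
wrist_force: [-5.0, -0.6, -1.3]
width: 0.274
```

Request:
arm_command --pt "0.1 0 2 0 0 0 0" --pt "0.1 0 2 0 0 0 0" --pt "0.1 0 2 0 0 0 0" --pt "0.1 0 2 0 0 0 0" --pt "0.1 0 0 0 0 0 0" --pt "0.1 0 0 0 0 0 0"

```text
time: 11.42
tcp_pos: [0.5377, -0.0966, 0.1709]
eef_rot: [-1.569, -0.07, 0.072]
wrist_force: [-5.3, -0.7, -1.1]
width: 0.272
```

```bash
python3 st.py
```

```text
11.4167 [ 0.5377 -0.0966  0.1709] foot 0.0644 err tool mm [ 0.2 -0.  -0.2] F [-5.3 -0.7 -1.1] M [-0.21  1.35  0.03] w 0.272 x [ 0.996  0.09  -0.001] down [-1.1e-03  1.0e-04 -1.0e+00]
```

Request:
arm_command --pt "0.1 0 1.5 0 0 0 0" --pt "0.1 0 1.5 0 0 0 0" --pt "0.1 0 1.5 0 0 0 0" --pt "0.1 0 1.5 0 0 0 0" --pt "0.1 0 0 0 0 0 0" --pt "0.1 0 0 0 0 0 0"

```text
time: 11.92
tcp_pos: [0.5378, -0.0966, 0.1651]
eef_rot: [-1.57, -0.07, 0.072]
wrist_force: [-4.5, -1.2, -2.0]
width: 0.275
```

Request:
arm_command --pt "0.1 0 1 0 0 0 0" --pt "0.1 0 1 0 0 0 0" --pt "0.1 0 1 0 0 0 0" --pt "0.1 0 0 0 0 0 0" --pt "0.1 0 0 0 0 0 0"

```text
time: 12.33
tcp_pos: [0.538, -0.0966, 0.1622]
eef_rot: [-1.57, -0.071, 0.071]
wrist_force: [-4.2, -0.1, -0.9]
width: 0.268
```

Request:
arm_command --pt "0.1 0 1 0 0 0 0" --pt "0.1 0 1 0 0 0 0" --pt "0.1 0 1 0 0 0 0" --pt "0.1 0 0 0 0 0 0" --pt "0.1 0 0 0 0 0 0"

```text
time: 12.75
tcp_pos: [0.5381, -0.0966, 0.1596]
eef_rot: [-1.57, -0.071, 0.071]
wrist_force: [-5.7, -0.7, 4.1]
width: 0.267
```

Contact was felt between TCP z 0.162 and 0.160. I'm pushing on in small steps.

Request:
arm_command --pt "0.1 0 0.7 0 0 0 0" --pt "0.1 0 0.7 0 0 0 0" --pt "0.1 0 0.6 0 0 0 0" --pt "0.1 0 0 0 0 0 0" --pt "0.1 0 0 0 0 0 0"

```text
time: 13.17
tcp_pos: [0.5381, -0.0966, 0.1577]
eef_rot: [-1.57, -0.071, 0.071]
wrist_force: [-6.2, -0.5, 4.7]
width: 0.272
```

Request:
arm_command --pt "0.1 0 0.7 0 0 0 0" --pt "0.1 0 0.7 0 0 0 0" --pt "0.1 0 0.6 0 0 0 0" --pt "0.1 0 0 0 0 0 0" --pt "0.1 0 0 0 0 0 0"

```text
time: 13.58
tcp_pos: [0.5381, -0.0966, 0.1557]
eef_rot: [-1.57, -0.071, 0.071]
wrist_force: [-4.7, -0.2, 4.3]
width: 0.269
```

```bash
python3 st.py
```

```text
13.5833 [ 0.5381 -0.0966  0.1557] foot 0.0492 err tool mm [-0.3 -0.  -0.2] F [-4.7 -0.2  4.3] M [-0.08  1.42  0.05] w 0.269 x [0.996 0.09  0.   ] down [ 4.e-04 -1.e-04 -1.e+00]
```

Request:
arm_command --pt "0.1 0 0.5 0 0 0 0" --pt "0.1 0 0.5 0 0 0 0" --pt "0.1 0 0 0 0 0 0" --pt "0.1 0 0 0 0 0 0"

```text
time: 13.92
tcp_pos: [0.5381, -0.0966, 0.1547]
eef_rot: [-1.57, -0.071, 0.071]
wrist_force: [-5.6, -0.1, 5.2]
width: 0.27
```

Request:
arm_command --pt "0.1 0 0.5 0 0 0 0" --pt "0.1 0 0.5 0 0 0 0" --pt "0.1 0 0 0 0 0 0" --pt "0.1 0 0 0 0 0 0"

```text
time: 14.25
tcp_pos: [0.5381, -0.0966, 0.1537]
eef_rot: [-1.57, -0.071, 0.071]
wrist_force: [-6.4, 0.5, 4.3]
width: 0.275
```

Request:
arm_command --pt "0.1 0 0.4 0 0 0 0" --pt "0.1 0 0.3 0 0 0 0" --pt "0.1 0 0 0 0 0 0" --pt "0.1 0 0 0 0 0 0"

```text
time: 14.58
tcp_pos: [0.5382, -0.0966, 0.1534]
eef_rot: [-1.57, -0.071, 0.071]
wrist_force: [-7.5, -0.1, 9.6]
width: 0.273
```

Request:
arm_command --pt "0.1 0 0.3 0 0 0 0" --pt "0.1 0 0.2 0 0 0 0" --pt "0.1 0 0 0 0 0 0" --pt "0.1 0 0 0 0 0 0"

```text
time: 14.92
tcp_pos: [0.5383, -0.0967, 0.1531]
eef_rot: [-1.57, -0.072, 0.07]
wrist_force: [-8.2, 1.0, 11.5]
width: 0.267
```

The force rose after about 8 mm of travel, so the connector is on its stop at roughly 13 N. I'll release and retreat upward.

Request:
arm_command --pt "0.1 0 -0.2 0 0 0 0" --pt "0.1 0 0 0 0 0 0" --pt "0.4 0 0 0 0 0 0" --pt "0.6 0 0 0 0 0 0" --pt "0.6 0 0 0 0 0 0" --pt "0.6 0 0 0 0 0 0" --pt "0.6 0 0 0 0 0 0"

```text
time: 15.5
tcp_pos: [0.5383, -0.0966, 0.1523]
eef_rot: [-1.57, -0.071, 0.07]
wrist_force: [-0.7, 1.0, -0.3]
width: 0.6
```

Request:
arm_command --pt "0.6 0 -5 0 0 0 0" --pt "0.6 0 -10 0 0 0 0" --pt "0.6 0 -15 0 0 0 0" --pt "0.6 0 -20 0 0 0 0" --pt "0.6 0 -20 0 0 0 0" --pt "0.6 0 -20 0 0 0 0" --pt "0.6 0 -20 0 0 0 0" --pt "0.6 0 -20 0 0 0 0" --pt "0.6 0 0 -20 0 0 0" --pt "0.6 0 0 -20 0 0 0" --pt "0.6 0 0 -20 0 0 0" --pt "0.6 0 0 -20 0 0 0" --pt "0.6 0 0 0 0 0 0" --pt "0.6 0 0 0 0 0 0" --pt "0.6 0 0 0 0 0 0"

```text
time: 16.75
tcp_pos: [0.5452, -0.1758, 0.2828]
eef_rot: [-1.57, -0.071, 0.071]
wrist_force: [0.2, -0.4, -0.4]
width: 0.6
```

Run:
```python
from h import *
import cv2
o=env.get_obs();p=viewer.camera_params("wrist");print(o['time'],o['tcp_pos'],o['wrist_force'])
np.savez("pics/w4.npz",**p)
im=viewer.read_camera("wrist")[:,:,::-1]; sc=viewer.read_camera("scene")[:,:,::-1]
a=cv2.resize(im[0:300,200:450],None,fx=1.6,fy=2,interpolation=cv2.INTER_CUBIC)
b=cv2.resize(sc[150:330,190:390],(400,360),interpolation=cv2.INTER_CUBIC)
c=cv2.resize(sc,(320,240));z=np.zeros((600,400,3),np.uint8);z[:360]=b;z[360:,:320]=c
cv2.imwrite("pics/w4.png",np.hstack([a,z]))
```

```text
16.75 [ 0.54520821 -0.17575767  0.28281057] [ 0.24878816 -0.38408823 -0.37587049]
```

View pics/w4.png

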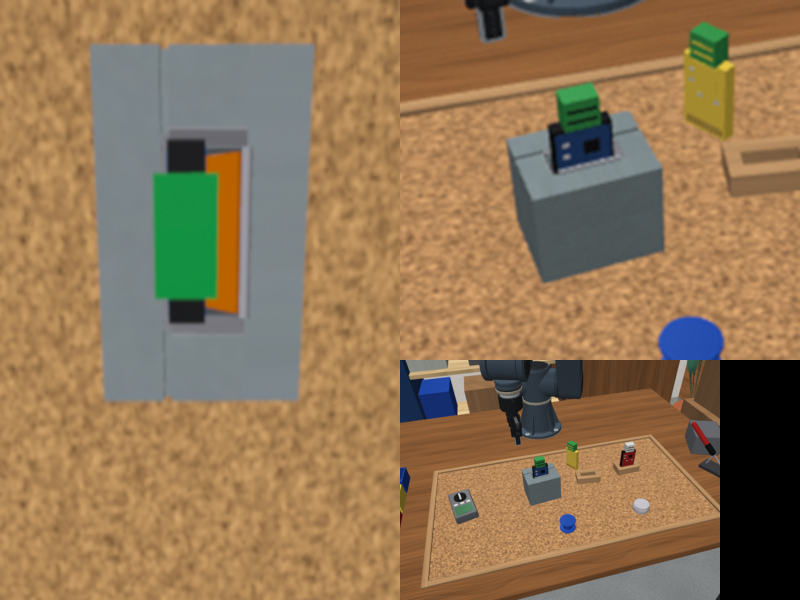

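The module stands upright in the dock with the flap open behind it, the gripper is clear and nothing else has moved. Before handing in I'll check its height.

Run:
```python
from h import *
p=dict(np.load("pics/w4.npz"))
Q=np.array([(154,174),(217,173),(217,298),(154,299)])/[1.6,2]+[200,0]-.25
G=np.array([[-.012,.018,0],[.012,.018,0],[.012,-.018,0],[-.012,-.018,0]])
f=lambda v:(proj(p,G@Rn.from_euler('z',v[3]).as_matrix().T+v[:3])-Q).ravel()
s=least_squares(f,[.538,-.1,.18,.09]);print(s.x.round(4),"expected z",.1531-.1065+.132,f(s.x).round(1))
```

```text
[ 0.5363 -0.0988  0.1777  0.0926] expected z 0.17860000000000004 [-0.8 -0.1  0.5  0.3 -0.2  0.1  0.5 -0.3]
```

```bash
python3 -c "
from station import hand_in
print(hand_in())"
```

```text
the job is handed in; nothing more can be done
None
```

The blue module is in the test dock with its connector pushed fully home, by force and height checks; I let go, backed the gripper off and handed the job in at about 17 s.

- **Insertion:** I lifted the module from its stand, pushed the flap down with its foot and lowered it upright in small steps.
- **Connector:** It was first felt about 58 mm below the dock's top. It yielded at about 6 N for about 8 mm, then stood firm. The highest reading was about 13 N, well under 25 N; readings came only at the end of each move.
- **After release:** The grip top measured 0.1777 m high against 0.1786 m expected, within measuring error, so the module had not risen. The wrist force had gone back to about zero.
- **Last pictures:** The module stands upright with the flap held open against it. The red spare, the yellow look-alike, the spool, the tin and the meter showed no visible movement.

One early estimate was wrong: I first had the dock turned half round. A close-up showed the hinge rod on the side away from the robot, and I corrected it before inserting. No other check failed.

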